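# Show every side of a lacquered sample to the inspection lamp

### The job

Raise the lid of the inspection lamp to about 60 degrees from closed and let it stand there. Then turn the stand by its upright push pegs so that the lacquered teardrop sample goes round anticlockwise seen from above and shows the lamp squarely its right flank, then its pointed tail, then its left flank, standing still for a good second at each, and leave it with the left flank to the lamp. Do not touch the lacquered sample, and leave the jar, spray can, tape roll and sanding block where they are.

Things in the scene. Friction and masses are not known exactly. Their poses are not given: they have to be found in the camera images.
- lamp: Inspection lamp: a flat black case, 170 (its x) x 240 (its y) x 56 mm high, fixed to the bench, with a hinged aluminium lid whose underside is the white light panel. Origin: centre of the case's underside. Its -x side is the front and faces the turning stand; the hinge runs along its y at the back, at x = +85, z = 60 mm.
- lid_hinge (a point): Middle of the lid's hinge line (fixed to the case: x = +85, y = 0, z = 60 mm in the lamp's frame); axes as the lamp's, the hinge line is its y.
- lid (a joint): Lid angle in rad: 0 closed (flat), 1.05 is 60 degrees open, at most 1.9. The front edge rises as it grows. The hinge is stiff: the lid stays where it is left; lifting it takes about 5 to 8 N at the bar.
- lid_bar (a point): Middle of the lid's steel pull bar, a 10 mm round bar parallel to the hinge, free over 100 mm, held 50 mm out beyond the lid's front edge in the plane of the lid; 220 mm from the hinge line along the lid and 9 mm above it (outer side). 69 mm above the bench when the lid is closed.
- stand: Fixed base of the turning stand, a dark steel round foot of 180 mm diameter. Origin: centre of its underside, on the turning axis (vertical). Its +x axis, shown by a flat steel arrow on the bench at its rim, points straight at the middle of the lamp's front.
- holder (a joint): Turn of the holder in rad, growing anticlockwise seen from above: 0 = the sample's blunt nose faces the lamp, 1.571 = right flank, 3.142 = pointed tail, 4.712 = left flank faces the lamp. Stops at -0.9 and 5.6. Turns stiffly (about 1 N at a peg) and stays where it is left.
- peg (a point): Top centre of one of the holder's four round upright pegs (10 mm diameter), 120 mm above the bench. The pegs stand on the ends of a level steel cross (arm tops at 60 mm height), 115 mm from the axis, at 45, 135, 225 and 315 degrees anticlockwise from the sample's nose; this is the one at 45.
- shape: The lacquered sample: a glossy teardrop like a tiny fuel tank, fixed on the holder, 153 mm long, 66 mm in diameter, lying level between 72 and 138 mm height. Origin: on the turning axis, 105 mm above the bench; its +x points to the blunt nose (65 mm away), -x to the pointed tail (88 mm away), +y to its left flank, -y to its right flank. Not to be touched.
- jar: Bystander: paint jar with white lid, 64 mm diameter, 85 mm tall; origin centre of underside.
- can: Bystander: aluminium spray can, 66 mm diameter, 180 mm tall; origin centre of underside.
- tape: Bystander: roll of paper tape lying flat, 100 mm diameter, 25 mm high; origin centre of underside.
- block: Bystander: cork sanding block, 70 x 120 x 35 mm; origin centre of underside.

How it is judged:
By the outcome, as a careful person would: the job done as asked, in the order asked, and still so for the second after the job is handed in, with the robot touching nothing.
It also fails if it takes over 67 s, if anything falls off the work surface, if the arm or the gripper's body presses on something with over 40 N, if the wrist force passes 120 N, or if a joint passes its speed limit or range.

### The arm

A 6-joint arm with a two-finger parallel gripper is mounted at the origin on the work surface. World frame = base frame: x ahead of the robot, y to its left, z up, the work surface at z = 0. Lengths are in m, angles in degrees, forces in N, time in s.
With the tool pointing down it reaches from about 0.35 to 0.875 m from the base axis. Payload 4.2 kg.
Tool frame: the origin (TCP) lies at the very end of the fingers, on their centre line; the grasp point (between the pads) lies 19 mm behind it; z points along the fingers, y is the line along which they close (so a half turn about z gives the same grasp; the last joint's range is limited). The gripper opens to 87 mm and grips with 3 to 60 N. Pads are 19 mm wide; open, the fingers measure 117 mm over their backs; the gripper's body (75 mm by 190 mm) begins 51 mm behind the grasp point.
Start: joints at [-53.308, 22.042, 0.453, 0, -68.411, -14.817], TCP at [0.233, -0.58, 0.223] pointing down, gripper open.
Joint ranges: [-179.83, 179.83], [-69.29, 118.12], [-61.27, 80.66], [-181.25, 117.63], [-171.15, -9.14], [-177.46, 177.46]. Speed limits (degrees/s): [159.86, 159.86, 180, 180, 180, 180].

### API

Orientations are given as a 3x3 rotation matrix whose columns are the frame's x, y, z axes.
In Python, from station import r gives the robot as it stands.
- The arm moves only by the tool jog_arm, never from a script. Its argument "plan" is text: rows parted by semicolons, each of 7 numbers parted by spaces: the shift along the tool's x, y, z normalised to -1 to 1, where 1 is 0.025 m, then the turn, a rotation vector about the tool's x, y, z normalised to -1 to 1, where 1 is 8 degrees, then the closure, from -1 (fully open) to 1 (shut). A call has exactly 10 rows; each row shifts and turns the commanded pose from where the row before left it, along the tool's axes as they then stand; what a row does not reach is not made up. A row lasts 1/10 s, in which the tool goes at most 50 mm and 8.59 degrees, less where a joint would pass 70% of its speed; a pose out of reach is approached as far as the arm can. A call with a number of a shift or a turn outside -1 to 1 is refused whole. A call with a gripper value outside its range is refused whole. The fingers move at their own pace and stop on an object; the grip force is fixed at half the most. Time passes only in rows, so rows that do not move let the fingers close, or fill a call up. It gives the time, the measured TCP pose, the force, the opening and the grip force at its end, in the units of the state.
- r.sense(): the state, without advancing time (a new reading comes with each control period).
- r.capture(name): name is "scene" or "top" or "wrist"; returns (picture, depth): 384x512x3 uint8, red, green, blue; 384x512 float32, m along the optical axis (not along the pixel's ray), 0 where there is no reading.
- r.get_calibration(name): a dict with "mtx" (3x3 intrinsics, pixels), "distortion" ([k1, k2, p1, p2, k3] as OpenCV has them; the pictures are not rectified), "extrinsics" (4x4, takes a point from camera to world coordinates). Camera axes: x right, y up, looking along -z (the intrinsics and any distortion apply to the point x, -y, -z); pixel columns grow to the right and rows downward; lengths in m; the calibration is good to about 2 mm. A picture is of the moment at which its call begins: read the wrist's pose just before it. get_calibration takes no time and is no camera call; for the wrist camera it gives the pose at the moment of the call.
- r.finish_job(): hands the job in; it is judged then, once.
The state is a dict: "time_s": time; "joints": joint angles; "joint_velocities": joint speeds; "effort": joint torques, N m; "tcp_pos": TCP position; "ee_rot": TCP orientation; "wrist_force": force on the tool from outside, world axes, zero at the start; "moment": the same for the moment, N m; "gripper_width": opening from 0.0 (shut) to 1.0 (fully open); "gripper_force": force on a finger pad.
Only numpy, scipy, OpenCV 4.12 (cv2) and the standard library are available. Lean on these libraries where they do the work, as an engineer would, in place of code of your own. Each camera call takes 0.05 s, during which the arm holds its last target. There are 200 camera calls.

## Working session

There is one attempt and no reset: what is moved stays moved. The work goes in short steps, Python scripts to look and compute and a tool call to move; the robot and the scene stay as the last step left them, time stands still between calls to the robot, and variables do not carry over. Pictures are saved under pics/ and viewed, at most 10 in all, crops included, and the job is handed in when it is done.

Besides the shell and the picture viewer there is one more tool, called after "Emit:" as name(argument=value, ...), one argument or row to a line, values as JSON. jog_arm: Moves the arm, as the interface text tells. Scaled input: -1 to 1 covers 0.025 m each way for a shift and 8 degrees each way for a turn. Its arguments: {"type":"object","properties":{"plan":{"type":"string"}},"required":["plan"]}

```bash
mkdir -p pics; ls; python3 - <<'E'
from station import r
import cv2,numpy as np
s=r.sense();print(s['time_s'],s['tcp_pos'],np.round(s['ee_rot'],3).tolist(),s['gripper_width'])
for n in("scene","top"):
    p,d=r.capture(n);np.savez(f'{n}0.npz',p=p,d=d);c=r.get_calibration(n)
    cv2.imwrite(f'pics/{n}0.png',cv2.resize(p[:,:,::-1],(800,600)))
    print(n,{k:np.round(v,3).tolist() for k,v in c.items()})
E
```

```text
pics
0.0 [ 0.23265657 -0.57943664  0.22146519] [[-0.928, -0.372, -0.001], [-0.372, 0.928, 0.002], [0.0, 0.002, -1.0]] 0.9996417793372805
scene {'mtx': [[477.012, 0.0, 252.85], [0.0, 477.012, 189.421], [0.0, 0.0, 1.0]], 'distortion': [-0.109, 0.0, 0.0, 0.0, 0.0], 'extrinsics': [[0.098, -0.818, 0.568, 1.343], [0.995, 0.086, -0.048, -0.048], [-0.01, 0.569, 0.822, 1.183], [0.0, 0.0, 0.0, 1.0]]}
top {'mtx': [[413.729, 0.0, 258.712], [0.0, 413.729, 190.41], [0.0, 0.0, 1.0]], 'distortion': [-0.099, 0.0, 0.0, 0.0, 0.0], 'extrinsics': [[-0.008, 0.996, -0.093, 0.463], [-1.0, -0.008, -0.001, 0.016], [-0.002, 0.093, 0.996, 1.437], [0.0, 0.0, 0.0, 1.0]]}
```

View pics/top0.png

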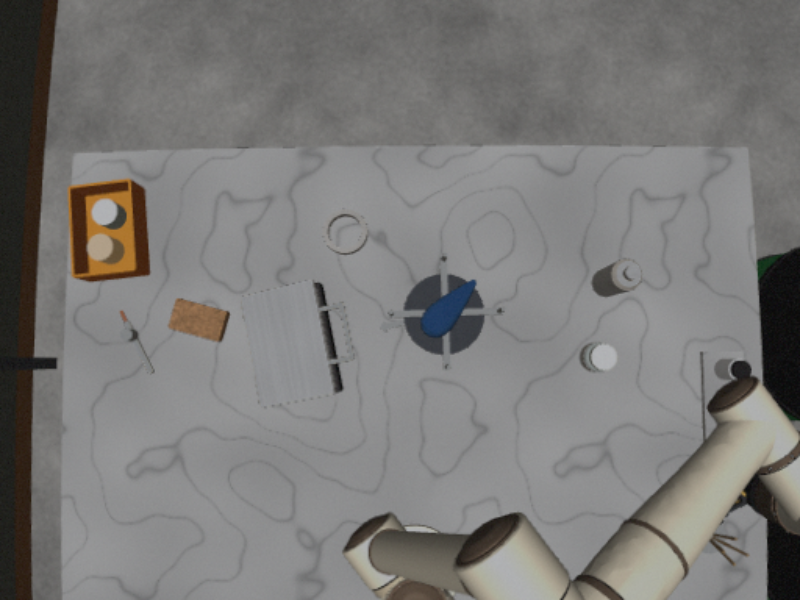

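View pics/scene0.png

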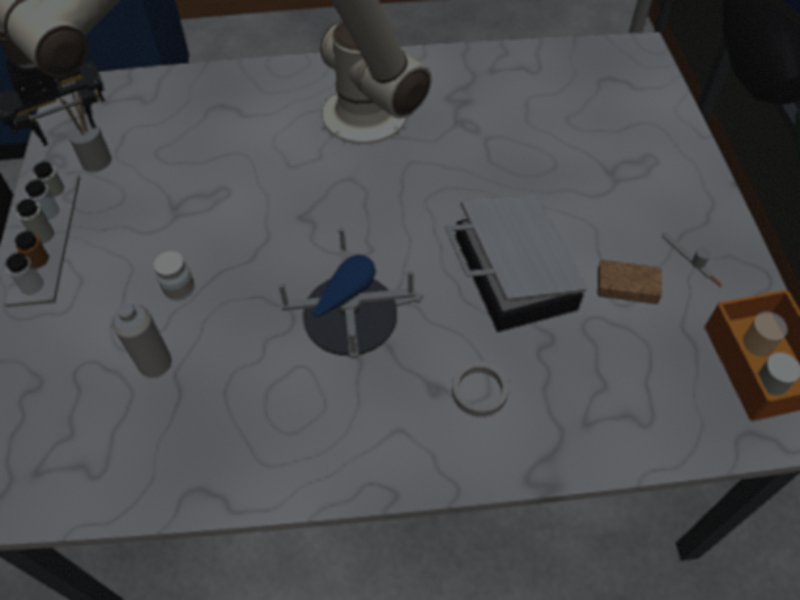

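The top view shows the stand at (444,314) with pegs at (444,258), (392,314), (446,367) and (500,311). The lamp is on its left, with the bar near (345,330), and the nose points down-left. The scene view agrees and shows the lid perhaps slightly ajar. Next I measure with depth.

```bash
cat > h.py <<'E'
import numpy as np,cv2
from station import r
def cloud(n,d,c=None):
    c=c or r.get_calibration(n)
    v,u=np.mgrid[0:384,0:512]
    q=cv2.undistortPoints(np.stack([u,v],-1).reshape(-1,1,2).astype(np.float64),c['mtx'],np.array(c['distortion'])).reshape(384,512,2)
    P=np.stack([q[...,0]*d,-q[...,1]*d,-d,np.ones_like(d)],-1)
    P=P@np.array(c['extrinsics']).T
    P[d==0]=np.nan
    return P[...,:3]
E
python3 - <<'E'
from h import *
np.set_printoptions(precision=4,suppress=True)
for n in("top","scene"):
    z=np.load(n+'0.npz');p=z['p'].astype(int);P=cloud(n,z['d'])
    X,Y,Z=np.moveaxis(P,-1,0)
    print(n,'table z',np.nanmedian(Z[np.abs(Z)<.02]))
    blue=(p[...,2]>p[...,0]+25)&(Z>.06)&(Z<.16)&(X>.3)
    B=P[blue];print('blue',B.min(0),B.max(0),len(B))
    m=B[:,:2].mean(0);e=np.linalg.svd(B[:,:2]-m)[2][0];t=(B[:,:2]-m)@e
    print('axis',e,np.degrees(np.arctan2(e[1],e[0])),'ends',m+e*t.min(),m+e*t.max())
    c=m
    # dark foot
    R=np.hypot(X-c[0],Y-c[1])
    # pegs
    k=(R<.22)&(Z>.085)&(Z<.14)&~blue&(R>.07)
    n_,l,st,ce=cv2.connectedComponentsWithStats(k.astype(np.uint8))
    for i in range(1,n_):
        if st[i,4]>=3:
            Q=P[l==i];print('peg?',ce[i],st[i,4],np.median(Q,0),Q[:,2].max())
    # foot
    f=(R<.16)&(Z>.005)&(Z<.055);Q=P[f&(np.abs(Z-np.nanmedian(Z[f]))<.01)];
    print('foot',len(Q),(cv2.minEnclosingCircle(Q[:,:2].astype(np.float32))),np.median(Q[:,2]))
    # lid
    L=(Z>.045)&(Z<.2)&(Y>c[1]+.15)&(Y<c[1]+.6)&(X>.25)&(X<.7)
    n_,l,st,ce=cv2.connectedComponentsWithStats(L.astype(np.uint8))
    i=1+np.argmax(st[1:,4]);Q=P[l==i]
    A=np.c_[Q[:,:2],np.ones(len(Q))];co=np.linalg.lstsq(A,Q[:,2],rcond=None)[0]
    print('lid',len(Q),Q.min(0),Q.max(0),'plane',co,'std',(Q[:,2]-A@co).std(),'rect',cv2.minAreaRect((Q[:,:2]*1000).astype(np.float32)))
    for i in range(1,n_):
        if st[i,4]>=3: Q=P[l==i];print('  comp',ce[i],st[i,4],np.median(Q,0),Q.min(0),Q.max(0))
E
```

```text
top table z 0.0002522248607634836
blue [ 0.5075 -0.1294  0.1057] [ 0.6237 -0.0149  0.1427] 623
axis [-0.7178  0.6962] 135.87718925304418 ends [ 0.6221 -0.1278] [ 0.516  -0.0249]
peg? [284.0909 163.6364] 11 [ 0.6728 -0.0649  0.1169] 0.12147318237767624
peg? [221.3077 211.8974] 117 [0.5184 0.1378 0.125 ] 0.1345261103507962
peg? [320.5385 197.6154] 13 [ 0.5623 -0.181   0.1186] 0.12330180697986104
peg? [249.8 199.5] 10 [0.5578 0.0458 0.1189] 0.12282177948268025
peg? [286.5455 234.3636] 11 [ 0.4469 -0.0708  0.1183] 0.12512640454280954
foot 1472 ((0.5598312616348267, -0.06660028547048569), 0.15890060365200043) 0.014593863020241904
lid 4002 [0.3638 0.1224 0.0452] [0.6265 0.3688 0.1345] plane [ 0.0296 -0.1487  0.1181] std 0.014036314583954627 rect ((499.320556640625, 240.6783447265625), (241.6266326904297, 220.5712432861328), 11.14272403717041)
  comp [187.041  219.3848] 4002 [0.497  0.2508 0.0966] [0.3638 0.1224 0.0452] [0.6265 0.3688 0.1345]
scene table z -0.00023491927531771317
blue [ 0.5197 -0.1284  0.1031] [ 0.625  -0.0206  0.1424] 694
axis [ 0.6633 -0.7483] -48.446970509117655 ends [ 0
[... 177 characters left out ...]

peg? [262.     177.6774] 31 [0.562  0.0441 0.1062] 0.12084566540779185
peg? [180.9091 185.7273] 33 [ 0.5667 -0.1829  0.1067] 0.12027884081980811
peg? [201. 201.] 6 [ 0.6231 -0.1298  0.1064] 0.1108649190510489
peg? [224.6286 216.4571] 35 [ 0.6793 -0.0681  0.1092] 0.12157475655518435
foot 1512 ((0.5713404417037964, -0.07144318521022797), 0.1527879238128662) 0.015381628845652195
lid 4553 [0.3621 0.12   0.045 ] [0.6322 0.3659 0.1299] plane [-0.0418 -0.1053  0.1378] std 0.019189697046652368 rect ((500.9005126953125, 237.5218048095703), (244.42178344726562, 221.62017822265625), 11.172560691833496)
  comp [330.13   162.8524] 4553 [0.5217 0.2458 0.0933] [0.3621 0.12   0.045 ] [0.6322 0.3659 0.1299]
```

```bash
python3 - <<'E'
from h import *
np.set_printoptions(precision=4,suppress=True)
c=np.array([.561,-.068]);a=np.radians(101.1);ux=np.array([np.cos(a),np.sin(a)]);uy=np.array([-ux[1],ux[0]])
for n in("top","scene"):
    z=np.load(n+'0.npz');P=cloud(n,z['d']).reshape(-1,3)
    d=(P[:,:2]-c)@ux;l=(P[:,:2]-c)@uy;Z=P[:,2]
    k=(d>.28)&(d<.42)&(np.abs(l)<.1)&(Z>.05)
    co=np.polyfit(d[k],Z[k],1);res=Z[k]-np.polyval(co,d[k]);g=np.abs(res)<.006;co=np.polyfit(d[k][g],Z[k][g],1)
    print(n,'lid slope deg',np.degrees(np.arctan(co[0])),'z at .425',np.polyval(co,.425))
    for lo in np.arange(.19,.25,.006):
        b=(d>=lo)&(d<lo+.006)&(np.abs(l)<.09)&(Z>.09)
        if b.any():print(round(lo,3),b.sum(),'l',l[b].min(),l[b].max(),'z',np.median(Z[b]),Z[b].max())
    e=(Z>.03)&(d>.2)&(d<.46)&(np.abs(l)<.2);print('l range',np.percentile(l[e],[.5,99.5]),'d max',np.percentile(d[e],99.7))
    b=(d>.19)&(d<.222)&(np.abs(l)<.045)&(Z>.1);print('bar',P[b].mean(0),d[b].mean(),b.sum())
E
```

```text
top lid slope deg -13.979260914006531 z at .425 0.07494788936894042
0.202 43 l -0.05544611492485363 0.05814700699823882 z 0.12436981771261468 0.1345261103507962
0.208 69 l -0.056793879784120836 0.060599610839552454 z 0.12535789676944153 0.13019824678179415
0.214 16 l -0.05803332421317499 0.05941591649023037 z 0.12277481693106096 0.12737654046283065
0.22 12 l -0.05930622845148537 0.060518757127120376 z 0.12233562942356535 0.1248742722462155
0.226 13 l -0.057548207115615334 0.059927681801334065 z 0.12094066781899859 0.12541705971750394
0.232 11 l -0.05876932773160226 0.05864700509259506 z 0.11842004653604365 0.12347079273894712
0.238 11 l -0.056928233624906815 0.06038583187324851 z 0.11878990220372398 0.12120694771821428
0.244 11 l -0.05852669289123957 0.059815735710315225 z 0.1164213848143627 0.1214352003476391
l range [-0.1173  0.1194] d max 0.42304529896738124
bar [0.5201 0.1373 0.1247] 0.20928240326562336 88
scene lid slope deg -13.367255780256126 z at .425 0.07550324968531592
0.196 11 l -0.052174002840673486 0.04962967120637728 z 0.12463130065462025 0.12848468773303678
0.202 80 l -0.05815500989968839 0.05676218717384615 z 0.12442633146912363 0.1299389632811001
0.208 39 l -0.05774975706633007 0.060075712493449 z 0.1237445965507038 0.12844217188585239
0.214 18 l -0.05807825866624317 0.05893209910686562 z 0.12197777049029956 0.1254553637921707
0.22 13 l -0.05947436155788294 0.05577483114533328 z 0.11979393124560533 0.12590812084302905
0.226 13 l -0.05890423817386373 0.055271444029077715 z 0.1180868645568307 0.12363100996057441
0.232 13 l -0.05789069098615013 0.05956944071596752 z 0.11593565384080784 0.12200666663746107
0.238 11 l -0.05901602926100692 0.053761945854861284 z 0.11525157527590713 0.12065448076061536
0.244 16 l -0.06008489653661822 0.05926740509467072 z 0.11451834855064191 0.11674424940598316
l range [-0.1212  0.1188] d max 0.41996788153751335
bar [0.5222 0.1339 0.1243] 0.20558469555176945 94
```

Emit:
jog_arm(
  plan="-.5 .5 0 0 0 0 -.15;-.9 .95 0 0 0 0 -.15;-.9 .95 0 0 0 0 -.15;-.9 .95 0 0 0 0 -.15;-.9 .95 0 0 0 0 -.15;-.9 .95 0 0 0 0 -.15;-.9 .95 0 0 0 0 -.15;-.9 .95 0 0 0 0 -.15;-.9 .95 0 0 0 0 -.15;-.9 .95 0 0 0 0 -.15",
)

```text
time_s: 1.1
tcp_pos: [0.3481, -0.2885, 0.2223]
ee_rot: [[-0.928, -0.372, -0.0], [-0.372, 0.928, 0.0], [0.0, 0.001, -1.0]]
wrist_force: [0.3, -0.9, -0.3]
gripper_width: 0.575
gripper_force: 0.0
```

Emit:
jog_arm(
  plan="-.9 .95 0 0 0 0 -.15;-.9 .95 0 0 0 0 -.15;-.9 .95 0 0 0 0 -.15;-.9 .95 0 0 0 0 -.15;-.9 .95 0 0 0 0 -.15;-.9 .95 0 0 0 0 -.15;-.9 .95 0 0 0 0 -.15;-.9 .95 0 0 0 0 -.15;-.9 .95 0 0 0 0 -.15;-.9 .95 0 0 0 0 -.15",
)

```text
time_s: 2.1
tcp_pos: [0.4684, 0.0157, 0.2223]
ee_rot: [[-0.928, -0.373, -0.001], [-0.373, 0.928, -0.0], [0.001, 0.0, -1.0]]
wrist_force: [0.6, -0.3, 1.3]
gripper_width: 0.576
gripper_force: 0.0
```

```bash
cat >> h.py <<'E'
C=np.array([.561,-.068]);A=101.1
def go(pos,yaw=None):
    "print shift (tool axes, units) and yaw turn (units about tool z) to a target"
    s=r.sense();R=np.array(s['ee_rot']);p=np.array(s['tcp_pos'])
    y=np.degrees(np.arctan2(R[1,0],R[0,0]))
    print('t',s['time_s'],'p',p.round(4),'yaw x',round(y,1),'z',R[:,2].round(3),'F',np.round(s['wrist_force'],1),'w',round(s['gripper_width'],3),'j',np.round(s['joints'],1))
    print('shift units',(R.T@(np.array(pos)-p)/.025).round(2),'turn units',None if yaw is None else round(-((yaw-y+180)%360-180)/8,2))
E
python3 -c "
from h import *
go([.521,.137,.18],191.1)"
```

```text
t 2.1 p [0.4684 0.0157 0.2223] yaw x -158.1 z [-0.001 -0.    -1.   ] F [ 0.6 -0.3  1.3] w 0.576 j [ 21.8   6.7 -20.5  -0.  -62.8 -90. ]
shift units [-3.76  3.72  1.69] turn units 1.35
```

Emit:
jog_arm(
  plan="-.8 .8 0 0 0 .3 -.15;-.8 .8 0 0 0 .35 -.15;-.8 .8 0 0 0 .35 -.15;-.7 .7 0 0 0 .35 -.15;-.3 .3 .3 0 0 0 -.15;-.2 0 .5 0 0 0 -.15;0 0 .5 0 0 0 -.15;0 0 .4 0 0 0 -.15;0 0 0 0 0 0 -.15;0 0 0 0 0 0 -.15",
)

```text
time_s: 3.1
tcp_pos: [0.5285, 0.121, 0.1799]
ee_rot: [[-0.981, -0.192, -0.0], [-0.192, 0.981, -0.0], [0.0, -0.0, -1.0]]
wrist_force: [0.4, -0.0, 0.2]
gripper_width: 0.576
gripper_force: 0.0
```

```bash
python3 - <<'E'
from h import *
go([.521,.137,.102],191.1)
p,d=r.capture('scene');cv2.imwrite('pics/s1.png',cv2.resize(p[120:300,180:420,::-1],(800,600)))
E
```

```text
t 3.1 p [0.5285 0.121  0.1799] yaw x -168.9 z [-0. -0. -1.] F [ 0.4 -0.   0.2] w 0.576 j [  30.    16.1  -14.9    0.   -59.1 -109. ]
shift units [0.17 0.69 3.12] turn units -0.01
```

View pics/s1.png

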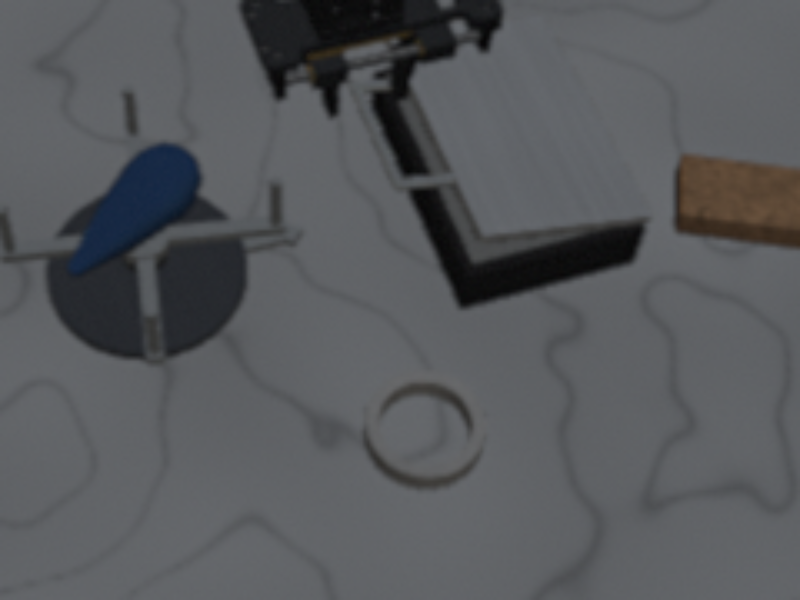

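The gripper (around (370,60)) hangs above the pull bar with its fingers to either side of it; the lid and stand are undisturbed. Next it goes down and closes.

Emit:
jog_arm(
  plan=".17 .69 .2 0 0 0 -.15;0 0 .6 0 0 0 -.15;0 0 .8 0 0 0 -.15;0 0 .8 0 0 0 -.15;0 0 .7 0 0 0 -.15;0 0 0 0 0 0 1;0 0 0 0 0 0 1;0 0 0 0 0 0 1;0 0 0 0 0 0 1;0 0 0 0 0 0 1",
)

```text
time_s: 4.15
tcp_pos: [0.5217, 0.138, 0.1034]
ee_rot: [[-0.981, -0.192, 0.002], [-0.192, 0.981, 0.001], [-0.002, 0.001, -1.0]]
wrist_force: [-0.0, 0.3, -0.1]
gripper_width: 0.2
gripper_force: 0.0
```

```bash
python3 - <<'E'
from h import *
go([.521,.137,.102],191.1)
# lid arc: rows in tool frame (y,z units, turn about tool x in units)
def bar(t): return np.array([.42-.22*np.cos(t)+.009*np.sin(t), .06+.22*np.sin(t)+.009*np.cos(t)])
def tcp(t,b): # tool z tilts by b: down -> front
    return bar(t)+.019*np.array([-np.sin(b),-np.cos(b)])
N=20;T=np.radians(np.linspace(14,60.5,N+1));B=np.radians(np.linspace(0,24,N+1))
for i in range(N):
    dv=tcp(T[i+1],B[i+1])-tcp(T[i],B[i]);b=B[i]
    ty=np.array([np.cos(b),-np.sin(b)]);tz=np.array([-np.sin(b),-np.cos(b)])
    print(i,round(dv@ty/.025,2),round(dv@tz/.025,2))
print('final tcp d,z',tcp(T[-1],B[-1]))
E
```

```text
t 4.15 p [0.5217 0.138  0.1034] yaw x -168.9 z [ 0.002  0.001 -1.   ] F [-0.   0.3 -0.1] w 0.2 j [  32.    20.6  -20.9    0.   -48.4 -111. ]
shift units [ 0.04 -0.04  0.06] turn units -0.0
0 0.09 -0.34
1 0.1 -0.34
2 0.1 -0.34
3 0.11 -0.33
4 0.12 -0.33
5 0.12 -0.33
6 0.13 -0.33
7 0.14 -0.32
8 0.14 -0.32
9 0.15 -0.32
10 0.16 -0.31
11 0.16 -0.31
12 0.17 -0.31
13 0.17 -0.3
14 0.18 -0.3
15 0.19 -0.3
16 0.19 -0.29
17 0.2 -0.29
18 0.2 -0.28
19 0.21 -0.28
final tcp d,z [0.31177202 0.2385527 ]
```

Emit:
jog_arm(
  plan="0 0 0 0 0 0 1;0 0 0 0 0 0 1;0 0 0 0 0 0 1;0 0 0 0 0 0 1;.1 -.34 0 .15 0 0 1;.1 -.34 0 .15 0 0 1;0 0 0 0 0 0 1;0 0 0 0 0 0 1;0 0 0 0 0 0 1;0 0 0 0 0 0 1",
)

```text
time_s: 5.15
tcp_pos: [0.5224, 0.1347, 0.1013]
ee_rot: [[-0.981, -0.193, 0.02], [-0.193, 0.981, -0.018], [-0.016, -0.021, -1.0]]
wrist_force: [-8.0, 46.3, -13.5]
gripper_width: 0.104
gripper_force: 30.0
```

I put those two lift rows in the wrong columns, so the gripper pulled sideways instead of up. The wrist shows 46 N, which is within limits. I'm undoing that now and then lifting.

Emit:
jog_arm(
  plan="-.1 .34 0 0 0 0 1;-.1 .34 0 0 0 0 1;0 0 0 0 0 0 1;0 0 0 0 0 0 1;0 .1 -.34 0 0 0 1;0 .1 -.34 0 0 0 1;0 .1 -.34 .15 0 0 1;0 .11 -.33 .15 0 0 1;0 0 0 0 0 0 1;0 0 0 0 0 0 1",
)

```text
time_s: 6.15
tcp_pos: [0.5196, 0.1472, 0.1367]
ee_rot: [[-0.981, -0.192, 0.017], [-0.192, 0.978, -0.086], [-0.0, -0.088, -0.996]]
wrist_force: [2.8, -7.6, 4.9]
gripper_width: 0.102
gripper_force: 30.0
```

```bash
python3 - <<'E'
from h import *
s=C+np.array([np.cos(np.radians(A)),np.sin(np.radians(A))])*.3
go([*s,.2],191.1);q=np.array(r.sense()['tcp_pos']);a=np.radians(A);u=np.array([np.cos(a),np.sin(a)])
print('d',(q[:2]-C)@u,'l',(q[:2]-C)@[-u[1],u[0]])
E
```

```text
t 6.15 p [0.5196 0.1472 0.1367] yaw x -168.9 z [ 0.017 -0.086 -0.996] F [ 2.8 -7.6  4.9] w 0.102 j [  35.7   18.8  -20.3    5.7  -53.2 -118.1]
shift units [ 0.03  3.   -2.8 ] turn units -0.0
d 0.21917700257643774 l -0.0007646865663868278
```

Emit:
jog_arm(
  plan="0 .12 -.33 .15 0 0 1;0 .12 -.33 .15 0 0 1;0 .13 -.33 .15 0 0 1;0 .14 -.32 .15 0 0 1;0 .14 -.32 .15 0 0 1;0 .15 -.32 .15 0 0 1;0 .16 -.31 .15 0 0 1;0 .16 -.31 .15 0 0 1;0 .17 -.31 .15 0 0 1;0 .17 -.3 .15 0 0 1",
)

```text
time_s: 7.15
tcp_pos: [0.51, 0.1951, 0.2083]
ee_rot: [[-0.982, -0.182, 0.056], [-0.191, 0.938, -0.291], [0.001, -0.296, -0.955]]
wrist_force: [4.2, -7.8, 1.6]
gripper_width: 0.103
gripper_force: 30.0
```

Emit:
jog_arm(
  plan="0 .18 -.3 .15 0 0 1;0 .19 -.3 .15 0 0 1;0 .19 -.29 .15 0 0 1;0 .2 -.29 .15 0 0 1;0 .2 -.28 .15 0 0 1;0 .21 -.28 .15 0 0 1;0 0 0 0 0 0 1;0 0 0 0 0 0 1;0 0 0 0 0 0 1;0 0 0 0 0 0 1",
)

```text
time_s: 8.15
tcp_pos: [0.5018, 0.2374, 0.2406]
ee_rot: [[-0.982, -0.174, 0.08], [-0.191, 0.895, -0.404], [-0.001, -0.412, -0.911]]
wrist_force: [0.0, -4.1, 8.8]
gripper_width: 0.106
gripper_force: 30.0
```

```bash
cat > lid.py <<'E'
from h import *
p,d=r.capture('scene');P=cloud('scene',d).reshape(-1,3);a=np.radians(A);u=np.array([np.cos(a),np.sin(a)])
q=(P[:,:2]-C)@u;l=(P[:,:2]-C)@[-u[1],u[0]];k=(q>.3)&(q<.44)&(l>-.11)&(l<.11)&(P[:,2]>.07)&(P[:,2]<.22)
g=k.copy()
for _ in range(6):
    co=np.polyfit(P[g,2],q[g],1);g=k&(np.abs(q-np.polyval(co,P[:,2]))<.008)
print('lid deg',np.degrees(np.arctan2(1,-co[0])),g.sum(),k.sum(),'d at z.06',np.polyval(co,.06))
cv2.imwrite('pics/s2.png',cv2.resize(p[:,:,::-1],(800,600)))
E
python3 - <<'E'
from h import *
go([.5,.24,.24],191.1);q=np.array(r.sense()['tcp_pos']);a=np.radians(A);u=np.array([np.cos(a),np.sin(a)])
print('d',(q[:2]-C)@u,'l',(q[:2]-C)@[-u[1],u[0]])
import lid
E
```

```text
t 8.15 p [0.5018 0.2374 0.2406] yaw x -169.0 z [ 0.08  -0.404 -0.911] F [ 0.  -4.1  8.8] w 0.106 j [  51.7   19.7  -11.1   18.8  -76.2 -138. ]
shift units [ 0.05  0.12 -0.03] turn units -0.01
d 0.311064405623216 l -0.0006728786311503435
lid deg 58.52422409117282 302 348 d at z.06 0.4408179167642256
```

View pics/s2.png

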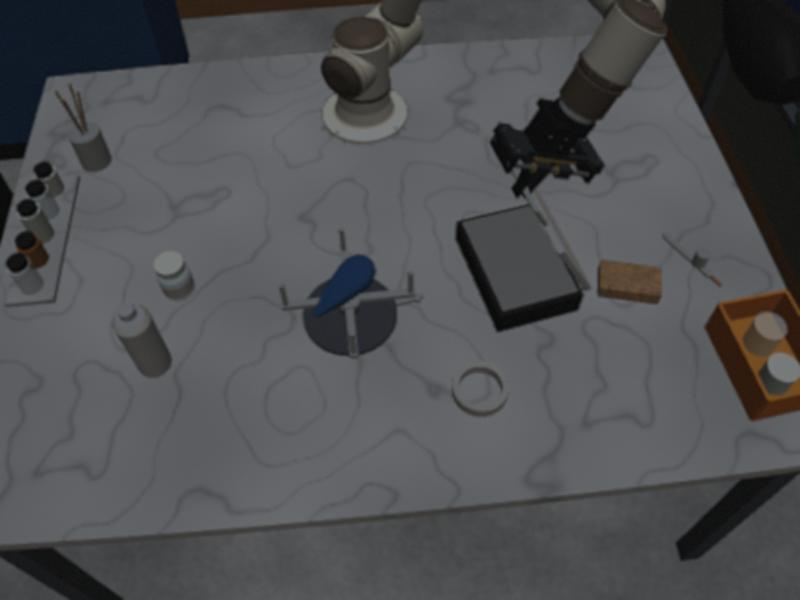

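The scene view shows the lid standing near 60°, gripped at (530,185), with everything else in place. Next I release and withdraw.

Emit:
jog_arm(
  plan="0 0 0 0 0 0 .2;0 0 0 0 0 0 .2;0 0 0 0 0 0 .2;0 0 0 0 0 0 .2;0 0 0 0 0 0 .2;0 0 -.4 0 0 0 .2;0 0 -.8 0 0 0 .2;0 0 -1 0 0 0 .2;0 -.3 -1 -.5 0 0 .2;0 -.5 -.5 -.5 0 0 .2",
)

```text
time_s: 9.2
tcp_pos: [0.4982, 0.2597, 0.3319]
ee_rot: [[-0.981, -0.187, 0.055], [-0.195, 0.944, -0.267], [-0.002, -0.272, -0.962]]
wrist_force: [-0.1, -0.1, -0.3]
gripper_width: 0.403
gripper_force: 0.0
```

```bash
python3 - <<'E'
from h import *
import lid
a=np.radians(181.3);go([*(C+.115*np.array([np.cos(a),np.sin(a)])),.3],181.3)
E
```

```text
lid deg 58.551447054933185 386 435 d at z.06 0.44085283333347
t 9.25 p [0.4993 0.2576 0.3364] yaw x -168.9 z [ 0.059 -0.26  -0.964] F [ 0.2 -0.8  3.3] w 0.4 j [  50.5   15.4    0.8   12.3  -85.1 -131.5]
shift units [  4.63 -11.64   4.69] turn units 1.22
```

Emit:
jog_arm(
  plan=".3 -.8 0 -.48 0 0 .2;.3 -.9 0 -.48 0 0 .2;.3 -.9 0 -.48 0 0 .2;.3 -.9 0 -.48 0 0 .2;.4 -.95 0 0 0 0 .2;.4 -.95 0 0 0 0 .2;.4 -.95 0 0 0 0 .2;.4 -.95 0 0 0 0 .2;.4 -.95 0 0 0 0 .2;.4 -.95 0 0 0 0 .2",
)

```text
time_s: 10.25
tcp_pos: [0.4531, 0.0152, 0.3473]
ee_rot: [[-0.981, -0.193, 0.003], [-0.193, 0.981, -0.011], [-0.001, -0.011, -1.0]]
wrist_force: [-0.0, 0.5, 0.5]
gripper_width: 0.399
gripper_force: 0.0
```

```bash
python3 - <<'E'
from h import *
a=np.radians(181.3);go([*(C+.115*np.array([np.cos(a),np.sin(a)])),.15],181.3)
E
```

```text
t 10.25 p [0.4531 0.0152 0.3473] yaw x -168.9 z [ 0.003 -0.011 -1.   ] F [-0.   0.5  0.5] w 0.399 j [  23.     0.8   -9.2    0.6  -80.1 -102. ]
shift units [ 0.94 -3.22  7.93] turn units 1.23
```

Emit:
jog_arm(
  plan=".24 -.8 .5 -.08 0 0 .2;.24 -.8 .8 0 0 0 .2;.24 -.8 .9 0 0 0 .2;.22 -.82 .9 0 0 0 .2;0 0 .9 0 0 .4 .2;0 0 .9 0 0 .4 .2;0 0 .9 0 0 .43 .2;0 0 .9 0 0 0 .2;0 0 .7 0 0 0 .2;0 0 0 0 0 0 .2",
)

```text
time_s: 11.25
tcp_pos: [0.4444, -0.0677, 0.1602]
ee_rot: [[-1.0, -0.021, -0.005], [-0.021, 1.0, -0.001], [0.005, -0.001, -1.0]]
wrist_force: [-1.4, 0.7, 1.0]
gripper_width: 0.399
gripper_force: 0.0
```

```bash
python3 - <<'E'
from h import *
a=np.radians(181.3);go([*(C+.115*np.array([np.cos(a),np.sin(a)])),.095],181.3)
p,d=r.capture('wrist');cv2.imwrite('pics/w1.png',cv2.resize(p[:,:,::-1],(800,600)))
P=cloud('wrist',d);k=(np.abs(P[...,2]-.12)<.02)
n,l,st,ce=cv2.connectedComponentsWithStats(k.astype(np.uint8))
for i in range(1,n):
    if st[i,4]>15:print(ce[i],st[i,4],np.median(P[l==i],0).round(4),P[l==i].max(0).round(3))
E
```

```text
t 11.25 p [ 0.4444 -0.0677  0.1602] yaw x -178.8 z [-0.005 -0.001 -1.   ] F [-1.4  0.7  1. ] w 0.399 j [  12.1    8.5  -28.2   -0.   -53.5 -100.9]
shift units [-0.08 -0.12  2.61] turn units -0.01
[256.11004785 213.56937799] 209 [ 0.4447 -0.0721  0.121 ] [ 0.452 -0.067  0.124]
[273.06653992 289.23954373] 1052 [ 0.513  -0.0557  0.1169] [ 0.534 -0.029  0.129]
```

View pics/w1.png

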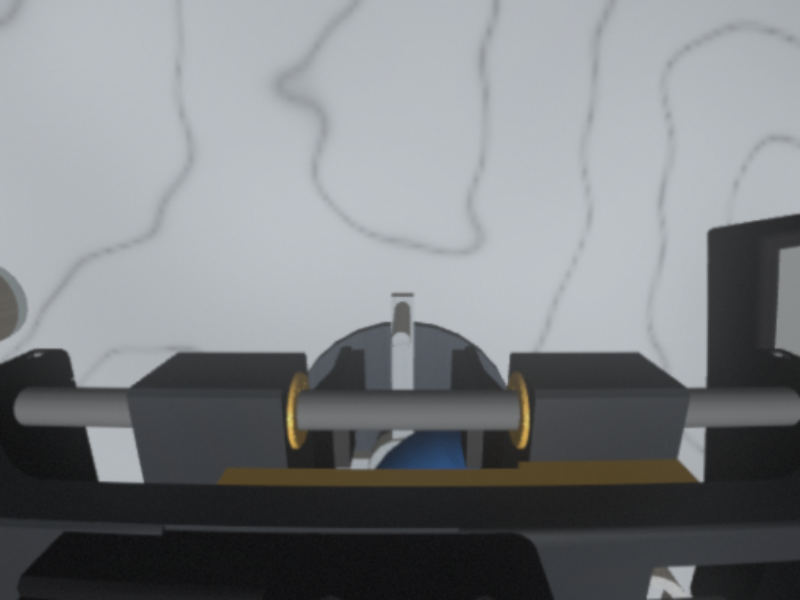

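The wrist view shows the near peg at (400,320), centred between the fingertips at about (345,370) and (465,370), with the blue sample clear. Next I lower, cage the peg and measure.

Emit:
jog_arm(
  plan="-.08 -.12 .4 0 0 0 .2;0 0 .8 0 0 0 .2;0 0 .8 0 0 0 .2;0 0 .6 0 0 0 .2;0 0 0 0 0 0 .68;0 0 0 0 0 0 .68;0 0 0 0 0 0 .68;0 0 0 0 0 0 .68;0 0 0 0 0 0 .68;0 0 0 0 0 0 .68",
)

```text
time_s: 12.3
tcp_pos: [0.4481, -0.0705, 0.0973]
ee_rot: [[-1.0, -0.022, 0.001], [-0.022, 1.0, 0.0], [-0.001, 0.0, -1.0]]
wrist_force: [0.0, -0.2, -0.2]
gripper_width: 0.163
gripper_force: 0.0
```

```bash
cat > nose.py <<'E'
from h import *
np.set_printoptions(precision=4,suppress=True)
for n in("top","scene"):
    p,d=r.capture(n);p=p.astype(int);P=cloud(n,d);X,Y,Z=np.moveaxis(P,-1,0)
    R=np.hypot(X-C[0],Y-C[1])
    k=(R<.135)&(R>.095)&(Z>.085)&(Z<.124)&~(p[...,2]>p[...,0]+25)
    m,l,st,ce=cv2.connectedComponentsWithStats(k.astype(np.uint8))
    for i in range(1,m):
        if st[i,4]>=6:
            q=np.median(P[l==i],0);print(n,'peg?',st[i,4],q,'ang-lamp',round(np.degrees(np.arctan2(q[1]-C[1],q[0]-C[0]))-A,1),'r',round(np.hypot(*(q[:2]-C)),3))
    b=(p[...,2]>p[...,0]+25)&(Z>.06)&(Z<.16)&(R<.1);B=P[b]
    if len(B)>50:
        t=B[np.argsort(-np.hypot(*(B[:,:2]-C).T))[:25]].mean(0);print(n,'tail tip',t,'nose ang-lamp',round((np.degrees(np.arctan2(t[1]-C[1],t[0]-C[0]))+180-A)%360,1),len(B))
cv2.imwrite('pics/n_%d.png'%(r.sense()['time_s']*10),cv2.resize(p[:,:,::-1].astype(np.uint8),(800,600)))
a=np.radians(181.3);go([*(C+.115*np.array([np.cos(a),np.sin(a)])),.095],181.3)
q=np.array(r.sense()['tcp_pos'][:2])-C;print('tool ang',np.degrees(np.arctan2(q[1],q[0]))%360,'r',np.hypot(*q))
E
python3 nose.py
```

```text
top peg? 11 [ 0.6734 -0.0648  0.1178] ang-lamp -99.5 r 0.112
top peg? 11 [ 0.5624 -0.1802  0.113 ] ang-lamp -190.4 r 0.112
top peg? 8 [0.5565 0.0458 0.1168] ang-lamp -8.8 r 0.114
top tail tip [ 0.6151 -0.1207  0.1117] nose ang-lamp 34.7 628
scene peg? 49 [ 0.4521 -0.076   0.1096] ang-lamp -276.9 r 0.109
scene peg? 21 [ 0.4576 -0.0608  0.1095] ang-lamp 74.9 r 0.104
scene peg? 28 [0.5613 0.0441 0.109 ] ang-lamp -11.3 r 0.112
scene peg? 35 [ 0.567  -0.1819  0.1078] ang-lamp -188.1 r 0.114
scene peg? 34 [ 0.679  -0.0679  0.1078] ang-lamp -101.1 r 0.118
scene tail tip [ 0.62   -0.1235  0.1109] nose ang-lamp 35.6 713
t 12.4 p [ 0.448  -0.0706  0.0971] yaw x -178.8 z [ 0.  0. -1.] F [-0.6  1.1  0.6] w 0.159 j [  11.7   13.7  -32.8    0.   -43.5 -100.4]
shift units [0.08 0.   0.08] turn units -0.01
tool ang 181.30125509552104 r 0.11305232189116925
```

Emit:
jog_arm(
  plan=".06 -.24 0 0 0 -.375 .68;-.025 -.48 0 0 0 -.75 .68;-.025 -.48 0 0 0 -.75 .68;-.025 -.48 0 0 0 -.75 .68;-.025 -.48 0 0 0 -.75 .68;-.025 -.48 0 0 0 -.75 .68;-.025 -.48 0 0 0 -.75 .68;-.025 -.48 0 0 0 -.75 .68;-.025 -.48 0 0 0 -.75 .68;-.02 -.385 0 0 0 -.6 .68",
)

```text
time_s: 13.4
tcp_pos: [0.4983, -0.1648, 0.0966]
ee_rot: [[-0.541, -0.841, -0.002], [-0.841, 0.541, 0.0], [0.001, 0.001, -1.0]]
wrist_force: [-1.5, 0.9, 0.1]
gripper_width: 0.158
gripper_force: 0.6
```

```bash
python3 nose.py
```

```text
top peg? 12 [ 0.6548 -0.1313  0.1134] ang-lamp -135.1 r 0.113
top peg? 10 [0.6234 0.0261 0.118 ] ang-lamp -44.6 r 0.113
top tail tip [ 0.6351 -0.0537  0.1121] nose ang-lamp 89.8 265
scene peg? 32 [ 0.4668 -0.0075  0.108 ] ang-lamp 46.2 r 0.112
scene peg? 43 [ 0.5127 -0.1639  0.1054] ang-lamp -217.8 r 0.107
scene peg? 29 [0.6273 0.026  0.1079] ang-lamp -46.3 r 0.115
scene peg? 33 [ 0.6614 -0.1328  0.1067] ang-lamp -134.0 r 0.119
scene tail tip [ 0.639  -0.0532  0.1104] nose ang-lamp 89.6 653
t 13.5 p [ 0.4994 -0.1649  0.0967] yaw x -123.0 z [ 0. -0. -1.] F [-0.5  0.1 -0. ] w 0.158 j [ -0.6  20.  -23.1   0.  -46.8 -32.4]
shift units [-2.    3.84  0.07] turn units 6.96
tool ang 237.55516568600817 r 0.11481115422918249
```

Right flank is square to the lamp (89.8°). I hold, then turn 90°.

Emit:
jog_arm(
  plan="0 0 0 0 0 0 .68;0 0 0 0 0 0 .68;0 0 0 0 0 0 .68;0 0 0 0 0 0 .68;0 0 0 0 0 0 .68;0 0 0 0 0 0 .68;0 0 0 0 0 0 .68;0 0 0 0 0 0 .68;0 0 0 0 0 0 .68;0 0 0 0 0 0 .68",
)

```text
time_s: 14.5
tcp_pos: [0.4986, -0.1644, 0.0969]
ee_rot: [[-0.544, -0.839, -0.0], [-0.839, 0.544, -0.0], [0.0, 0.0, -1.0]]
wrist_force: [0.6, 0.5, 0.5]
gripper_width: 0.159
gripper_force: 0.0
```

Emit:
jog_arm(
  plan="0 0 0 0 0 0 .68;0 0 0 0 0 0 .68;0 0 0 0 0 0 .68;0 0 0 0 0 0 .68;0 0 0 0 0 0 .68;0 0 0 0 0 0 .68;0 0 0 0 0 0 .68;0 0 0 0 0 0 .68;-.01 -.24 0 0 0 -.375 .68;-.025 -.48 0 0 0 -.75 .68",
)

```text
time_s: 15.5
tcp_pos: [0.5132, -0.1726, 0.0967]
ee_rot: [[-0.403, -0.915, -0.002], [-0.915, 0.403, 0.001], [0.0, 0.002, -1.0]]
wrist_force: [-1.4, 1.6, 0.3]
gripper_width: 0.162
gripper_force: 0.6
```

Emit:
jog_arm(
  plan="-.025 -.48 0 0 0 -.75 .68;-.025 -.48 0 0 0 -.75 .68;-.025 -.48 0 0 0 -.75 .68;-.025 -.48 0 0 0 -.75 .68;-.025 -.48 0 0 0 -.75 .68;-.025 -.48 0 0 0 -.75 .68;-.025 -.48 0 0 0 -.75 .68;-.025 -.48 0 0 0 -.75 .68;-.025 -.48 0 0 0 -.75 .68;-.025 -.48 0 0 0 -.75 .68",
)

```text
time_s: 16.5
tcp_pos: [0.6283, -0.161, 0.0965]
ee_rot: [[0.591, -0.806, -0.002], [-0.806, -0.591, -0.0], [-0.001, 0.002, -1.0]]
wrist_force: [-1.1, 0.4, 0.8]
gripper_width: 0.158
gripper_force: 0.6
```

```bash
python3 nose.py
```

```text
top peg? 10 [ 0.4654 -0.1334  0.1209] ang-lamp -246.7 r 0.116
top tail tip [ 0.5489 -0.1248  0.1181] nose ang-lamp 336.9 374
scene peg? 11 [ 0.4734 -0.1368  0.1024] ang-lamp -243.0 r 0.111
scene peg? 36 [0.4946 0.0212 0.1044] ang-lamp 25.6 r 0.111
scene peg? 32 [ 0.6567 -0.0016  0.108 ] ang-lamp -66.3 r 0.116
scene tail tip [0.5755 0.0044 0.1105] nose ang-lamp 157.5 675
t 16.6 p [ 0.6295 -0.1603  0.0965] yaw x -53.9 z [ 0. -0. -1.] F [ 0.4 -0.7 -0.5] w 0.156 j [ -0.   30.4  -5.1   0.  -54.5  36.1]
shift units [-7.22  3.82  0.06] turn units 15.6
tool ang 306.58073731522603 r 0.11495406674238733
```

Emit:
jog_arm(
  plan="-.025 -.48 0 0 0 -.75 .68;-.025 -.48 0 0 0 -.75 .68;-.025 -.48 0 0 0 -.75 .68;-.01 -.24 0 0 0 -.375 .68;0 0 0 0 0 0 .68;0 0 0 0 0 0 .68;0 0 0 0 0 0 .68;0 0 0 0 0 0 .68;0 0 0 0 0 0 .68;0 0 0 0 0 0 .68",
)

```text
time_s: 17.6
tcp_pos: [0.6573, -0.1306, 0.0969]
ee_rot: [[0.839, -0.545, 0.0], [-0.545, -0.839, 0.0], [0.0, -0.0, -1.0]]
wrist_force: [0.1, 0.8, -0.5]
gripper_width: 0.159
gripper_force: 0.0
```

```bash
python3 nose.py
```

```text
top peg? 11 [ 0.4968 -0.1619  0.1196] ang-lamp -225.4 r 0.114
top tail tip [ 0.5705 -0.1251  0.1183] nose ang-lamp 358.4 513
scene peg? 12 [ 0.468  -0.0075  0.0926] ang-lamp 45.8 r 0.111
scene peg? 27 [0.6272 0.026  0.1078] ang-lamp -46.3 r 0.115
scene peg? 16 [ 0.6596 -0.1468  0.1064] ang-lamp -139.8 r 0.126
scene peg? 24 [ 0.6705 -0.1268  0.1019] ang-lamp -129.4 r 0.124
scene tail tip [0.5493 0.004  0.1119] nose ang-lamp 178.1 394
t 17.7 p [ 0.6573 -0.1305  0.0969] yaw x -33.0 z [ 0.  0. -1.] F [ 0.8  0.4 -0.4] w 0.161 j [  2.6  32.2  -1.7  -0.  -56.1  54.5]
shift units [-8.39  2.59  0.08] turn units 18.21
tool ang 327.0141518577459 r 0.11483538024606857
```

Tail square to the lamp (about 180°). I hold, then make the last quarter turn.

Emit:
jog_arm(
  plan="0 0 0 0 0 0 .68;0 0 0 0 0 0 .68;0 0 0 0 0 0 .68;0 0 0 0 0 0 .68;0 0 0 0 0 0 .68;0 0 0 0 0 0 .68;0 0 0 0 0 0 .68;0 0 0 0 0 0 .68;0 0 0 0 0 0 .68;0 0 0 0 0 0 .68",
)

```text
time_s: 18.7
tcp_pos: [0.6573, -0.1305, 0.0969]
ee_rot: [[0.839, -0.544, 0.0], [-0.544, -0.839, 0.0], [-0.0, -0.0, -1.0]]
wrist_force: [0.7, 0.4, -1.2]
gripper_width: 0.159
gripper_force: 0.0
```

Emit:
jog_arm(
  plan="0 0 0 0 0 0 .68;0 0 0 0 0 0 .68;0 0 0 0 0 0 .68;0 0 0 0 0 0 .68;-.01 -.24 0 0 0 -.375 .68;-.025 -.48 0 0 0 -.75 .68;-.025 -.48 0 0 0 -.75 .68;-.025 -.48 0 0 0 -.75 .68;-.025 -.48 0 0 0 -.75 .68;-.025 -.48 0 0 0 -.75 .68",
)

```text
time_s: 19.7
tcp_pos: [0.6755, -0.0679, 0.0967]
ee_rot: [[1.0, 0.005, -0.001], [0.005, -1.0, -0.001], [-0.001, 0.001, -1.0]]
wrist_force: [-1.2, -0.9, 1.0]
gripper_width: 0.157
gripper_force: 0.6
```

Emit:
jog_arm(
  plan="-.025 -.48 0 0 0 -.75 .68;-.025 -.48 0 0 0 -.75 .68;-.025 -.48 0 0 0 -.75 .68;-.025 -.48 0 0 0 -.75 .68;-.025 -.48 0 0 0 -.75 .68;-.025 -.48 0 0 0 -.75 .68;-.025 -.48 0 0 0 -.75 .68;-.025 -.48 0 0 0 -.75 .68;-.025 -.48 0 0 0 -.75 .68;-.01 -.24 0 0 0 -.375 .68",
)

```text
time_s: 20.7
tcp_pos: [0.623, 0.0287, 0.097]
ee_rot: [[0.541, 0.841, 0.0], [0.841, -0.541, -0.0], [0.0, 0.0, -1.0]]
wrist_force: [0.8, -0.6, -1.3]
gripper_width: 0.158
gripper_force: 0.6
```

Emit:
jog_arm(
  plan="0 0 0 0 0 0 .68;0 0 0 0 0 0 .68;0 0 0 0 0 0 .68;0 0 0 0 0 0 .68;0 0 0 0 0 0 .68;0 0 0 0 0 0 .68;0 0 0 0 0 0 .68;0 0 0 0 0 0 .68;0 0 0 0 0 0 .68;0 0 0 0 0 0 .68",
)

```text
time_s: 21.7
tcp_pos: [0.6234, 0.0283, 0.0969]
ee_rot: [[0.544, 0.839, 0.0], [0.839, -0.544, 0.0], [0.0, -0.0, -1.0]]
wrist_force: [-0.8, -0.7, -0.4]
gripper_width: 0.163
gripper_force: 0.0
```

```bash
python3 nose.py
```

```text
top peg? 14 [ 0.6554 -0.1291  0.1149] ang-lamp -134.0 r 0.112
top peg? 9 [ 0.4969 -0.1614  0.1163] ang-lamp -225.6 r 0.113
top peg? 7 [ 0.4634 -0.0046  0.121 ] ang-lamp 45.9 r 0.116
top tail tip [ 0.4862 -0.0841  0.1112] nose ang-lamp 271.0 630
scene peg? 23 [ 0.4674 -0.0094  0.108 ] ang-lamp 46.9 r 0.11
scene peg? 28 [ 0.5014 -0.1643  0.111 ] ang-lamp -222.8 r 0.113
scene peg? 36 [ 0.6604 -0.1336  0.1068] ang-lamp -134.5 r 0.119
scene tail tip [ 0.5345 -0.0777  0.1139] nose ang-lamp 279.0 588
t 21.8 p [0.6234 0.0283 0.0969] yaw x 57.0 z [ 0. -0. -1.] F [ 0.7 -0.2  0.1] w 0.158 j [ 17.4  28.2  -9.    0.  -52.8 129.6]
shift units [-7.18 -3.8   0.08] turn units -15.53
tool ang 57.0590738764781 r 0.11475490181069788
```

Left flank is square (about 270°). I open and rise clear.

Emit:
jog_arm(
  plan="0 0 0 0 0 0 .2;0 0 0 0 0 0 .2;0 0 0 0 0 0 .2;0 0 0 0 0 0 .2;0 0 -.4 0 0 0 .2;0 0 -.8 0 0 0 .2;0 0 -.9 0 0 0 .2;0 0 -1 0 0 0 .2;0 0 -1 0 0 0 .2;0 0 -1 0 0 0 .2",
)

```text
time_s: 22.8
tcp_pos: [0.6234, 0.0282, 0.2264]
ee_rot: [[0.544, 0.839, 0.001], [0.839, -0.544, 0.0], [0.001, 0.001, -1.0]]
wrist_force: [0.5, -0.2, -0.6]
gripper_width: 0.402
gripper_force: 0.0
```

Emit:
jog_arm(
  plan="0 0 -.8 0 0 0 .2;0 0 -.4 0 0 0 .2;0 0 0 0 0 0 .2;0 0 0 0 0 0 .2;0 0 0 0 0 0 .2;0 0 0 0 0 0 .2;0 0 0 0 0 0 .2;0 0 0 0 0 0 .2;0 0 0 0 0 0 .2;0 0 0 0 0 0 .2",
)

```text
time_s: 23.8
tcp_pos: [0.6234, 0.0283, 0.2543]
ee_rot: [[0.544, 0.839, -0.0], [0.839, -0.544, 0.0], [-0.0, -0.0, -1.0]]
wrist_force: [-0.5, 0.8, -0.3]
gripper_width: 0.4
gripper_force: 0.0
```

```bash
python3 nose.py; python3 lid.py
```

```text
top peg? 15 [ 0.6554 -0.1293  0.114 ] ang-lamp -134.1 r 0.113
top peg? 11 [ 0.4968 -0.1615  0.1178] ang-lamp -225.6 r 0.113
top peg? 8 [ 0.4634 -0.0045  0.1209] ang-lamp 45.8 r 0.116
top tail tip [ 0.4862 -0.0841  0.1117] nose ang-lamp 271.0 629
scene peg? 29 [ 0.5007 -0.1646  0.1097] ang-lamp -223.1 r 0.114
scene peg? 27 [0.6269 0.0259 0.1102] ang-lamp -46.2 r 0.115
scene peg? 36 [ 0.6608 -0.1327  0.1079] ang-lamp -134.1 r 0.119
scene tail tip [ 0.5444 -0.0757  0.115 ] nose ang-lamp 283.7 634
t 23.9 p [0.6234 0.0283 0.2544] yaw x 57.0 z [ 0.  0. -1.] F [ 1.2  0.1 -0.5] w 0.399 j [ 17.4  20.9   3.3  -0.  -72.4 129.6]
shift units [-7.18 -3.8   6.37] turn units -15.53
tool ang 57.05299071799899 r 0.11476192861274269
lid deg 58.5801652067063 380 429 d at z.06 0.4407915214504924
```

View pics/s2.png

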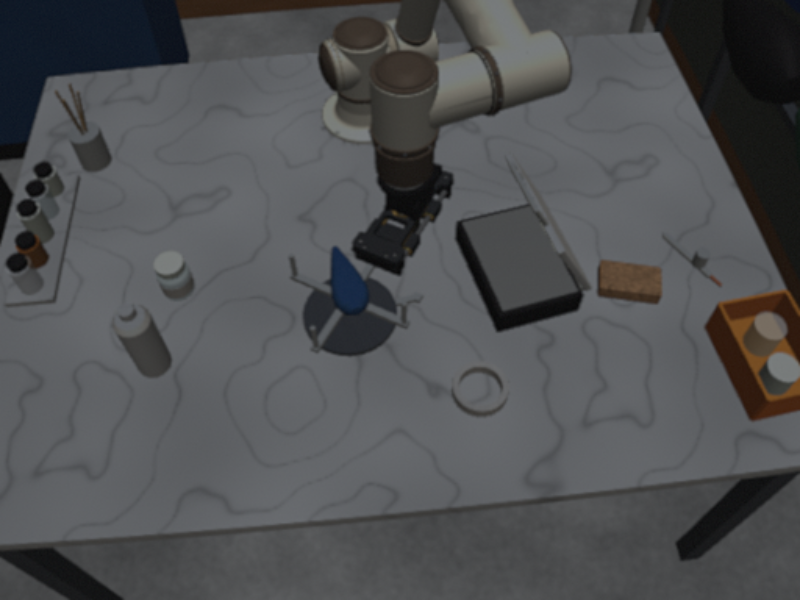

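The lid is up at (545,220). The sample's nose points to (350,300) with its left flank towards the lamp, all the bystanders are in place, and the gripper hangs free. I'm handing in.

```bash
python3 -c "
from station import r
print(r.finish_job())"
```

```text
the job is handed in; nothing more can be done
None
```

I handed the job in at about 24 s: the lid stands at about 60° and the sample showed its right flank, tail and left flank in turn, ending left flank to the lamp, with sample and bystanders untouched; one mistyped move pulled the lid bar sideways with about 46 N at the wrist before I undid it.

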